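# Push a row of bottles home along their lane and bolt it in

## Task

Four small orange-capped bottles stand touching in a row in the aluminium lane. With the fingers, push the whole row along the lane from its tail, all four together and upright, until the front bottle rests against the end stop; then push the red-headed keeper bolt fully in, so that it bars the lane behind the row. Only push, gently, and pick nothing up; leave the other objects standing where they are, and finish clear of everything.

Things in the scene. Friction and masses are not known exactly. Their poses are not given: they have to be found in the camera images.
- lane: Straight fixed aluminium bottle lane. Origin on the worktop, mid-width. It runs along its y axis from the open tail end (y = -150 mm) to the end stop, whose face looks to -y at y = +160 mm (plate 10 mm thick, as wide as the lane, 50 mm high). Floor 6 mm thick; side walls 6 mm thick, 40 mm apart inside (x = -20 to +20), tops 20 mm above the worktop. Two 5 mm high feet reach to x = +48 mm.
- stop_face (a point): Middle of the end stop's face at the lane's floor (lane x = 0, y = +160 mm, 6 mm above the worktop); axes as the lane's.
- keeper (a joint): Keeper bolt, m: 0 = drawn back, 0.050 = fully in. Slides along the lane's +x, across the lane, with about 1.5 N friction; stays where left. Steel rod, 10 mm diameter, axis at lane y = +3 mm, 34 mm above the worktop, passing over the side walls; nose at lane x = -30 mm drawn back, +20 mm fully in. It can cross behind the row only when the row is home.
- bolt_head (a point): Centre of the flat back of the bolt's red round head (30 mm diameter, 7 mm thick, axis 34 mm above the worktop), on the lane's -x side at lane y = +3 mm. Push it here along the lane's +x. It lies at lane x = -124 mm when drawn back and -74 mm when fully in; axes as the lane's.
- guide_block (a point): Centre of the top of the grey guide block that carries the keeper bolt beside the lane: 25 mm along x, 24 mm along y, from lane x = -60 to -35 mm, centred on lane y = +3 mm, top 45 mm above the worktop; axes as the lane's.
- bottle_1: White bottle, orange cap, 36 mm diameter, 76 mm high, about 80 g, on the lane's floor; of the row of four, the front one, nearest the end stop. Origin at the centre of its underside. Home at lane y = +142 mm.
- bottle_2: White bottle, orange cap, 36 mm diameter, 76 mm high, about 80 g, on the lane's floor; of the row of four, second from the front. Origin at the centre of its underside. Home at lane y = +106 mm.
- bottle_3: White bottle, orange cap, 36 mm diameter, 76 mm high, about 80 g, on the lane's floor; of the row of four, third from the front. Origin at the centre of its underside. Home at lane y = +70 mm.
- bottle_4: White bottle, orange cap, 36 mm diameter, 76 mm high, about 80 g, on the lane's floor; of the row of four, the tail, farthest from the end stop. Origin at the centre of its underside. Home at lane y = +34 mm. The row starts 50 to 95 mm short of the stop. Push on this bottle's side away from the stop, low down (under about 35 mm above the worktop) so that it does not tip.
- redcap: Bystander: bottle with a red cap, 48 mm diameter, 111 mm high, loose on the worktop. Origin at the centre of its underside.
- vial: Bystander: small white vial with a black cap, 23 mm diameter, 52 mm high, loose on the worktop. Origin at the centre of its underside.
- beaker: Bystander: clear beaker, 53 mm diameter, 69 mm high, loose on the worktop behind the lane. Origin at the centre of its underside.
Not all that is in view belongs to the job. Leave any purple look-alike of the bottle_4 alone. What is shaped like the bottle_1 but blue is not meant.

How it is judged:
On the way, in this order (a step that is already met when the one before it is completed fails the run):
1. the whole row stands home against the end stop (y of bottle_1 in the frame of lane above 0.138 m and y of bottle_2 in the frame of lane above 0.1015 m and y of bottle_3 in the frame of lane above 0.065 m and y of bottle_4 in the frame of lane above 0.0285 m), for 0.2 s.
2. the keeper bolt is fully in (value of joint keeper above 0.046 m), for 0.2 s.
At the end, for the whole second after the job is handed in: All four bottles stand at rest on the lane's floor, upright within 0.1 rad, the front one within 4 mm of the end stop and the tail one within 5.5 mm of its home place (so no gaps to speak of in the row), and the keeper bolt is in to within 4 mm of its end (all of step 1 and value of joint keeper above 0.046 m and angle between each of bottle_1, bottle_2, bottle_3, bottle_4's own z axis and vertical below 0.1 rad and z of each of bottle_1, bottle_2, bottle_3, bottle_4 in the frame of lane below 0.01 m and linear speed of each of bottle_1, bottle_2, bottle_3, bottle_4 below 0.02 m/s); the robot touches nothing.
It fails at once if the fingers press or squeeze a bottle with more than 40 N (contact force between the fingers and bottle_1 above 40 N or contact force between the fingers and bottle_2 above 40 N or contact force between the fingers and bottle_3 above 40 N or contact force between the fingers and bottle_4 above 40 N).
It fails at once if a bottle of the row is lifted off the lane's floor by more than 10 mm (z of any of bottle_1, bottle_2, bottle_3, bottle_4 in the frame of lane above 0.016 m).
It fails at once if a bottle of the row is tipped by more than 0.4 rad (angle between any of bottle_1, bottle_2, bottle_3, bottle_4's own z axis and vertical above 0.4 rad).
It fails at once if the row is pulled apart: front and tail bottle more than 20 mm farther apart than when touching (distance between bottle_1 and bottle_4 above 0.129 m).
It fails at once if a bystander is moved by more than 15 mm (distance of any of redcap, vial, beaker from where it was at the start of the episode above 0.015 m).
It also fails if it takes over 48 s, if anything falls off the work surface, if the arm or the gripper's body presses on something with over 40 N, if the wrist force passes 120 N, or if a joint passes its speed limit or range.

## Robot

A 7-joint arm with a two-finger parallel gripper is mounted at the origin on a cart in front of the work surface, level with it; the furniture and walls round the work are solid. World frame = base frame: x ahead of the robot, y to its left, z up, the work surface at z = 0. Lengths are in m, angles in rad, forces in N, time in s.
With the tool pointing down it reaches from about 0.4 to 0.85 m from the base axis. Payload 4.5 kg.
Tool frame: the origin (TCP) lies on the centre line of the jaws, within the pads' length; the fingertips stand r.tips_ahead ahead of it and the grasp point (between the pads) is the TCP (r.tips_ahead is the distance from the TCP to the fingertips, in m); z points along the fingers, y is the direction in which the jaws open and shut (so a half turn about z gives the same grasp; the last joint's range is limited). The gripper opens to 88 mm and grips with 3 to 60 N. Pads are 18 mm wide; open, the fingers measure 123 mm over their backs; the gripper's body (75 mm by 187 mm) begins 45 mm behind the grasp point.
Start: joints at [-1.18, 0.689, -0.195, 1.565, 0.157, 0.902, -0.215], TCP at [0.218, 0.586, 0.258] pointing down, gripper open.
Joint ranges: [-3.01, 3.01], [-0.46, 2.08], [-1.47, 1.51], [0.13, 2.56], [-1, 4.14], [0.04, 2.09], [-2.66, 2.66]. Speed limits (rad/s): [2.57, 2.57, 3.14, 3.14, 3.14, 3.14, 3.14].

## Interface

Orientations are given as a unit quaternion [x, y, z, w].
In Python, from plant import r gives the robot as it stands.
- The arm moves only by the shell command python3 -m inch 'ROWS' [FORCE]. ROWS is JSON, a list of rows, each a list of 5 numbers: the shift along the world's x, y, z in units of 25 mm (1.0 is 25 mm), then the turn about the world's z in units of 6 degrees (1.0 is 6 degrees), then the finger opening in mm, from 0 to 88.1. A call has 1 to 5 rows; each row shifts and turns the commanded pose from where the row before left it; what a row does not reach is not made up. A row lasts 1/10 s, in which the tool goes at most 50 mm and 8.59 degrees, less where a joint would pass 70% of its speed; a pose out of reach is approached as far as the arm can. A call is refused whole if a number of a shift passes 1 or a number of a turn 1, either way. A call with a gripper value outside its range is refused whole. The fingers move at their own pace and stop on an object; FORCE is the grip in N (left out, the last holds). Time passes only in rows, so rows that do not move let the fingers close. It gives the time, the measured TCP pose, the force and the opening at its end, in the units of the state.
- r.get_state(): the state, without advancing time (a new reading comes with each control period).
- r.snapshot(name): name is "side" or "top" or "wrist"; returns a dict with "pixels" (400x640x3 uint8, red, green, blue), "range_z" (400x640 float32, m along the optical axis (not along the pixel's ray), 0 where there is no reading), "K" (3x3 intrinsics, pixels), "k1" (the pictures are not rectified: a ray, as slopes to the right and down, at radius r is drawn at 1 + k1 r^2 times it, then the intrinsics apply), "position" and "attitude" of the camera in the world. Camera axes: x right, y up, looking along -z (the intrinsics and any distortion apply to the point x, -y, -z); pixel columns grow to the right and rows downward; lengths in m; the calibration is good to about 2 mm. A picture is of the moment at which its call begins.
- r.finish_job(): hands the job in, once; it reports no verdict.
The state is a dict: "clock": time; "q": joint angles; "qd": joint speeds; "joint_torque": joint torques, N m; "tool_pos": TCP position; "eef_rot": TCP orientation; "contact_force": force on the tool from outside, world axes, zero at the start; "moment": the same for the moment, N m; "opening": opening from 0.0 (shut) to 1.0 (fully open).
Only numpy, scipy, OpenCV 4.12 (cv2) and the standard library are available. Lean on these libraries where they do the work, as an engineer would, in place of code of your own. Each camera call takes 0.05 s, during which the arm holds its last target. There are 200 camera calls.

## Working session

There is one attempt and no reset: what is moved stays moved. The work goes in short steps, Python scripts to look and compute and a shell command to move; the robot and the scene stay as the last step left them, time stands still between calls to the robot, and variables do not carry over. Pictures are saved under pics/ and viewed, about 8 in all and at most 12, crops included, and the job is handed in when it is done.

```bash
ls; mkdir -p pics; cat > h.py <<'E'
import numpy as np, cv2
from scipy.spatial.transform import Rotation as R
from plant import r
def snap(n,f=None):
    s=r.snapshot(n)
    if f: cv2.imwrite('pics/'+f,s['pixels'][:,:,::-1])
    np.savez('/tmp/'+n,**{k:v for k,v in s.items()})
    return s
def ray(s,uv):
    uv=np.atleast_2d(np.array(uv,float)); K=s['K']; k1=float(s['k1'])
    d=np.c_[(uv[:,0]-K[0,2])/K[0,0],(uv[:,1]-K[1,2])/K[1,1]]
    u=d.copy()
    for _ in range(20): u=d/(1+k1*(u**2).sum(1,keepdims=True))
    a=np.asarray(s['attitude']); M=R.from_quat(a).as_matrix() if a.size==4 else a
    return np.asarray(s['position']), np.c_[u[:,0],-u[:,1],-np.ones(len(u))]@M.T
def plane(s,uv,z):
    p,d=ray(s,uv); return p+d*((z-p[2])/d[:,2])[:,None]
def cloud(s,mask=None):
    z=s['range_z']; m=(z>0) if mask is None else (mask&(z>0))
    v,u=np.nonzero(m); p,d=ray(s,np.c_[u,v]); return p+d*z[v,u][:,None]
E
python3 - <<'E'
from h import *
a=snap('top','top0.png'); b=snap('side','side0.png')
for s in(a,b): print(s['K'].round(1).tolist(),s['k1'],s['position'],s['attitude'])
print(r.get_state(), r.tips_ahead)
E
```

```text
pics
[[420.0, 0.0, 318.3], [0.0, 420.0, 200.3], [0.0, 0.0, 1.0]] 0.0018265766538387725 [ 0.48545946 -0.02641525  1.10544899] [-0.03599373  0.03462942  0.71357809 -0.69879293]
[[373.9, 0.0, 311.7], [0.0, 373.9, 199.0], [0.0, 0.0, 1.0]] -0.05246781973546061 [0.55637123 0.87064697 0.68080615] [-0.00999128  0.46556773  0.88465432 -0.02309959]
{'clock': 0.1, 'q': array([-1.18019837,  0.68991618, -0.19448398,  1.56620372,  0.15731166,
        0.90250492, -0.21509904]), 'qd': array([ 0.00067084, -0.00070436, -0.0013562 , -0.00168969,  0.00016521,
       -0.00015529, -0.00012593]), 'joint_torque': array([-3.43871332e-03, -5.28494060e+01, -1.27150789e+00, -1.53836489e+01,
       -5.24968060e-02,  2.06669007e-03,  3.38901395e-05]), 'tool_pos': array([0.21817425, 0.58512684, 0.25698894]), 'eef_rot': array([ 1.77428455e-01,  9.84133359e-01, -8.18337431e-04, -7.17014059e-05]), 'contact_force': array([ 0.11533268, -0.44817237,  0.3874652 ]), 'moment': array([-0.03793968, -0.00100442, -0.01021766]), 'opening': 1.003736111391264} 0.019
```

View pics/top0.png

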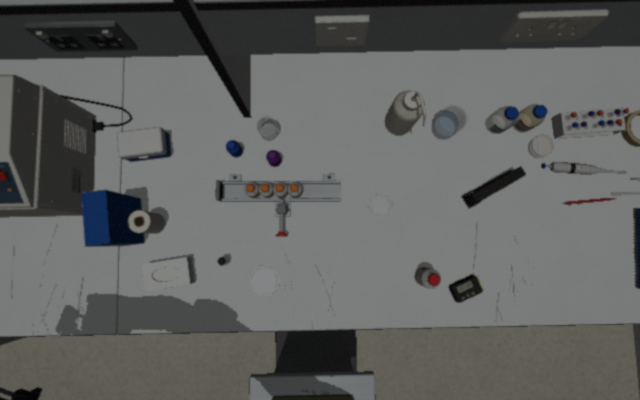

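View pics/side0.png

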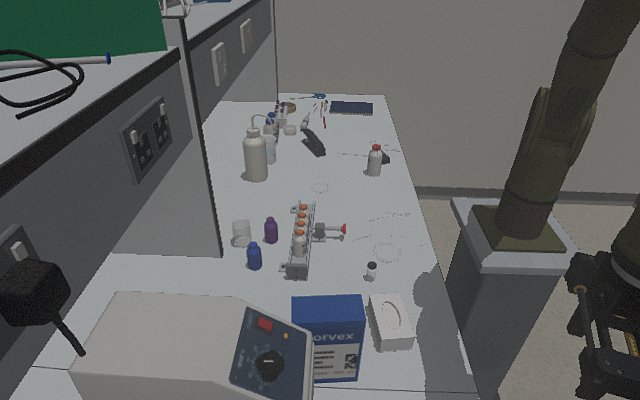

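The top view shows the lane horizontal from u≈216 (stop, left) to 340 (open tail) at v≈190. The four orange caps are at u≈251–295, the red bolt head at (282,234), the vial at (222,261), the redcap at (432,279) and the beaker at (269,129). The purple and blue decoys are behind the lane at (274,158) and (233,148). The side view agrees.

```bash
python3 - <<'E'
from h import *
s=dict(np.load('/tmp/top.npz')); im=s['pixels']
hsv=cv2.cvtColor(im,cv2.COLOR_RGB2HSV); H,S,V=[hsv[...,i].astype(int) for i in range(3)]
def blobs(m,mn=15):
    n,l,st,c=cv2.connectedComponentsWithStats(m.astype(np.uint8)); return [(c[i],st[i]) for i in range(1,n) if st[i,4]>=mn]
roi=np.zeros(H.shape,bool); roi[120:300,190:460]=1
caps=[]
for c,t in blobs(roi&(H>4)&(H<18)&(S>110)&(V>80)): print('orange',c.round(1),t[4],plane(s,c,.082).round(4)); caps.append(plane(s,c,.082)[0])
for c,t in blobs(roi&((H<4)|(H>174))&(S>120)&(V>60),6): print('red',c.round(1),t,plane(s,c,.034).round(4),plane(s,c,.111).round(4))
P=cloud(s,roi); 
q=P[(P[:,0]>.4)&(P[:,0]<.62)&(P[:,1]>-.12)&(P[:,1]<.3)]
for lo,hi in((.012,.028),(.045,.055)):
    m=q[(q[:,2]>lo)&(q[:,2]<hi)]; print(lo,len(m),m.min(0).round(3),m.max(0).round(3),np.median(m,0).round(3))
w=plane(s,[[230,150],[230,240]],0.); print(w)
print('table z',np.median(P[:,2]))
cv2.imwrite('pics/topc.png',cv2.resize(np.clip(im[110:290,195:355].astype(float)*1.6,0,255).astype(np.uint8),None,fx=3.3,fy=3.3,interpolation=cv2.INTER_CUBIC)[:,:,::-1])
E
```

```text
orange [249.4 187.7] 44 [[0.6228 0.1433 0.082 ]]
orange [264.1 187.6] 45 [[0.6225 0.1071 0.082 ]]
orange [278.9 187.4] 45 [[0.622  0.0706 0.082 ]]
orange [293.6 187.4] 45 [[0.6214 0.0346 0.082 ]]
red [281.2 233.8] [277 232   9   4  28] [[0.5095 0.0706 0.034 ]] [[0.5078 0.0637 0.111 ]]
red [433.9 279.2] [429 274  11  11  99] [[ 0.3875 -0.3118  0.034 ]] [[ 0.3945 -0.2913  0.111 ]]
0.012 301 [ 0.433 -0.082  0.012] [0.62  0.234 0.028] [0.599 0.094 0.019]
0.045 159 [0.437 0.018 0.045] [0.619 0.234 0.055] [0.569 0.142 0.049]
[[0.73678838 0.20830381 0.        ]
 [0.49672377 0.20825982 0.        ]]
table z -0.0012137549228361522
```

View pics/topc.png

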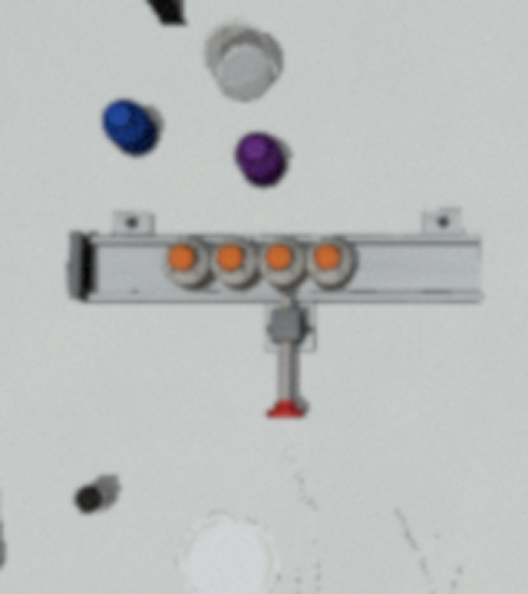

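```bash
python3 - <<'E'
from h import *
for n in('top','side'):
    P=cloud(dict(np.load(f'/tmp/{n}.npz')))
    for y0 in np.arange(-.2,.75,.1):
        print(n,round(y0,2),[round(float(max(m[:,2],default=-1)),2) if len(m:=P[(P[:,1]>=y0)&(P[:,1]<y0+.1)&(P[:,0]>=x0)&(P[:,0]<x0+.1)&(P[:,2]<.6)]) else None for x0 in np.arange(.2,.8,.1)])
E
python3 -m inch '[[0,-0.4,0.4,1,0],[0,0,1,1,0],[0,0,1,1,0],[0,0,0,0.3,0]]'
```

```text
top -0.2 [0.0, 0.0, 0.01, 0.0, 0.01, 0.01, 0.53]
top -0.1 [0.01, 0.01, 0.01, 0.02, 0.02, 0.01, 0.53]
top 0.0 [0.0, 0.0, 0.01, 0.05, 0.09, 0.08, 0.53]
top 0.1 [0.0, 0.0, 0.01, 0.02, 0.08, 0.08, 0.55]
top 0.2 [0.01, 0.04, 0.05, 0.04, 0.05, 0.07, 0.53]
top 0.3 [0.01, 0.05, 0.05, 0.1, 0.01, 0.07, 0.53]
top 0.4 [0.34, 0.05, 0.19, 0.19, 0.19, 0.07, 0.53]
top 0.5 [0.35, 0.01, 0.01, 0.28, 0.32, 0.32, 0.43]
top 0.6 [0.01, 0.01, 0.0, 0.28, 0.29, None, 0.0]
top 0.7 [0.0, 0.01, 0.0, 0.14, None, None, None]
side -0.2 [0.0, 0.0, 0.01, 0.01, 0.01, 0.01, 0.53]
side -0.1 [0.0, 0.01, 0.01, 0.02, 0.02, 0.01, 0.58]
side 0.0 [0.0, 0.01, 0.01, 0.05, 0.09, 0.08, 0.53]
side 0.1 [0.0, 0.0, 0.01, 0.02, 0.09, 0.08, 0.6]
side 0.2 [0.0, 0.0, 0.05, 0.05, 0.05, 0.08, 0.6]
side 0.3 [0.0, 0.05, 0.05, None, 0.0, 0.0, 0.55]
side 0.4 [0.35, 0.05, 0.19, 0.19, 0.19, None, 0.55]
side 0.5 [0.48, 0.0, 0.0, 0.28, 0.32, 0.32, 0.54]
side 0.6 [0.44, None, None, 0.3, 0.32, 0.45, 0.53]
side 0.7 [None, None, None, None, None, None, 0.41]
clock: 0.5
tool_pos: [0.2187, 0.5772, 0.3207]
eef_rot: [0.005, 1.0, 0.003, 0.001]
contact_force: [1.5, 0.2, 0.3]
opening: 0.659
```

```bash
for i in 1; do python3 -m inch '[[0.2,-1,0,0,0],[0.2,-1,0,0,0],[0.2,-1,0,0,0],[0.2,-1,0,0,0],[0.2,-1,0,0,0]]'; done
python3 -m inch '[[0.6,-1,0,0,0],[0.6,-1,0,0,0],[0.6,-1,0,0,0],[0.6,-1,0,0,0],[0.6,-1,0,0,0]]'
python3 -m inch '[[0.7,-1,0,0,0],[0.7,-1,0,0,0],[0.7,-1,0,0,0],[0.7,-1,0,0,0],[0.7,-1,0,0,0]]'
python3 -m inch '[[0.7,-1,0,0,0],[0.7,-1,0,0,0],[0.7,-1,0,0,0],[0.7,-1,0,0,0],[0.7,-1,0,0,0]]'
python3 -m inch '[[0.7,-1,-0.5,0,0],[0.7,-1,-0.5,0,0],[0.7,-1,-0.5,0,0],[0.7,-1,-0.5,0,0],[0.7,-1,-0.5,0,0]]'
python3 -m inch '[[0.5,-0.4,0,0,0],[0,0,0,0,0]]'
```

```text
clock: 1.0
tool_pos: [0.2432, 0.449, 0.3167]
eef_rot: [0.006, 1.0, -0.001, -0.0]
contact_force: [1.0, -0.6, -0.3]
opening: 0.209
clock: 1.5
tool_pos: [0.3184, 0.3241, 0.3169]
eef_rot: [0.006, 1.0, -0.001, -0.001]
contact_force: [1.3, -0.2, -0.2]
opening: 0.007
clock: 2.0
tool_pos: [0.4059, 0.1992, 0.3169]
eef_rot: [0.006, 1.0, -0.0, -0.001]
contact_force: [0.2, 1.1, 0.2]
opening: 0.006
clock: 2.5
tool_pos: [0.4933, 0.0743, 0.3168]
eef_rot: [0.006, 1.0, -0.0, -0.001]
contact_force: [1.0, 1.2, -0.4]
opening: 0.004
clock: 3.0
tool_pos: [0.5806, -0.0505, 0.2535]
eef_rot: [0.006, 1.0, 0.0, -0.001]
contact_force: [0.6, -0.2, -0.1]
opening: 0.006
clock: 3.2
tool_pos: [0.5937, -0.0618, 0.2534]
eef_rot: [0.008, 1.0, -0.0, -0.001]
contact_force: [-0.4, 1.0, 0.8]
opening: 0.005
```

```bash
python3 -m inch '[[0.5,-0.5,-1,0,0],[0.6,0,-1,0,0],[0,0,-1,0,0],[0,0,-1,0,0],[0,0,-1,0,0]]'
python3 -m inch '[[0,0,-1,0,0],[0,0,-1,0,0],[0,0,-0.8,0,0],[0,0,0,0,0]]'
python3 - <<'E'
from h import *
s=snap('side')
cv2.imwrite('pics/s1.png',cv2.resize(s['pixels'][150:290,220:420],None,fx=4,fy=4)[:,:,::-1])
E
```

```text
clock: 3.7
tool_pos: [0.6198, -0.0701, 0.1291]
eef_rot: [0.005, 1.0, 0.001, -0.001]
contact_force: [0.8, -0.5, -0.3]
opening: 0.003
clock: 4.1
tool_pos: [0.6178, -0.0701, 0.0576]
eef_rot: [0.005, 1.0, 0.001, -0.003]
contact_force: [0.6, 0.4, 0.1]
opening: 0.004
```

View pics/s1.png

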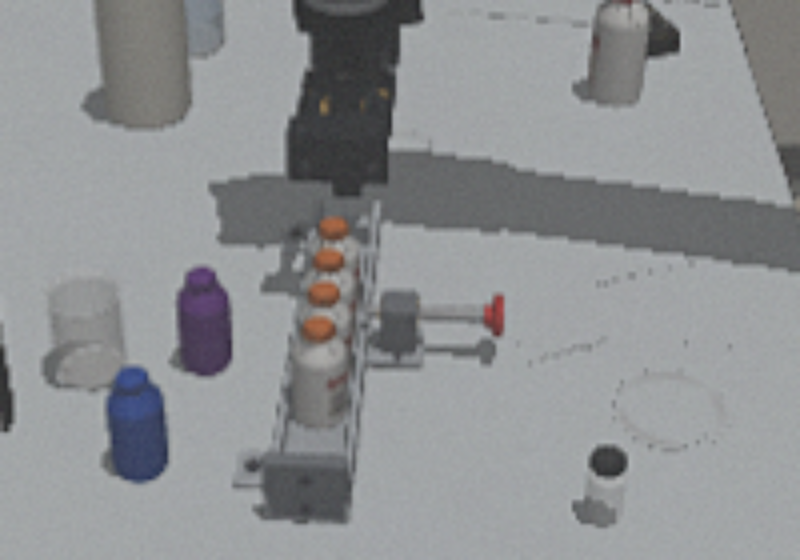

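The picture shows the closed fingers at (345,185), in line behind the row's tail, with nothing touched. I'll lower them a little, close in, then push slowly.

```bash
python3 -m inch '[[0.1,0,-0.4,0,0],[0,0.6,0,0,0],[0,0.6,0,0,0],[0,0.6,0,0,0],[0,0.3,0,0,0]]'
python3 -m inch '[[0,0.1,0,0,0],[0,0.1,0,0,0],[0,0.1,0,0,0],[0,0.1,0,0,0],[0,0.1,0,0,0]]'
python3 -m inch '[[0,0.1,0,0,0],[0,0.1,0,0,0],[0,0.1,0,0,0],[0,0.1,0,0,0],[0,0.1,0,0,0]]'
```

```text
clock: 4.65
tool_pos: [0.6235, -0.0153, 0.0508]
eef_rot: [0.004, 1.0, 0.001, 0.0]
contact_force: [-0.7, 0.2, 0.1]
opening: 0.002
clock: 5.15
tool_pos: [0.6233, -0.0072, 0.0502]
eef_rot: [0.006, 1.0, -0.0, -0.0]
contact_force: [0.6, -0.6, 0.5]
opening: 0.005
clock: 5.65
tool_pos: [0.6234, 0.0048, 0.0504]
eef_rot: [0.006, 1.0, -0.001, 0.0]
contact_force: [-0.4, -3.2, 1.8]
opening: 0.002
```

```bash
python3 -m inch '[[0,-0.3,0,0,0],[0,-0.1,-0.2,0,0],[-0.05,0,0,0,0],[0,0.2,0,0,0],[0,0.15,0,0,0]]'
python3 - <<'E'
from h import *
s=snap('side','s2.png'); 
cv2.imwrite('pics/s2.png',cv2.resize(s['pixels'][170:290,230:380],None,fx=5,fy=5)[:,:,::-1])
E
```

```text
clock: 6.15
tool_pos: [0.6219, 0.005, 0.0452]
eef_rot: [0.006, 1.0, 0.0, -0.0]
contact_force: [0.7, -2.8, 2.1]
opening: 0.009
```

View pics/s2.png

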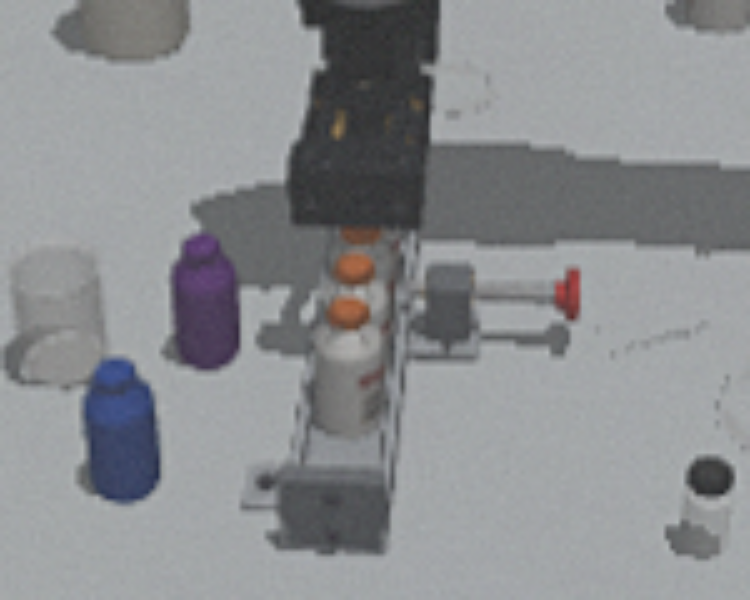

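The row is upright (front bottle at about (350,370)) and the gripper body passes above the caps. I'll keep pushing.

```bash
python3 -m inch '[[0,0.13,0,0,0],[0,0.13,0,0,0],[0,0.13,0,0,0],[0,0.13,0,0,0],[0,0.13,0,0,0]]'
python3 -m inch '[[0,0.13,0,0,0],[0,0.13,0,0,0],[0,0.13,0,0,0],[0,0.13,0,0,0],[0,0.13,0,0,0]]'
python3 -m inch '[[0,0.13,0,0,0],[0,0.13,0,0,0],[0,0.13,0,0,0],[0,0.13,0,0,0],[0,0.1,0,0,0]]'
python3 - <<'E'
from h import *
s=snap('side')
P=cloud(s); m=P[(abs(P[:,0]-.622)<.03)&(P[:,1]>.2)&(P[:,1]<.25)&(P[:,2]>.02)&(P[:,2]<.055)]
print('stop outer y',np.percentile(m[:,1],[5,50,95]))
hsv=cv2.cvtColor(s['pixels'],cv2.COLOR_RGB2HSV); o=(hsv[...,0]>4)&(hsv[...,0]<18)&(hsv[...,1]>110)
n,l,st,c=cv2.connectedComponentsWithStats(o.astype(np.uint8))
for i in range(1,n):
    if st[i,4]>10 and 280<c[i,0]<330: print(c[i],st[i,4],plane(s,c[i],.078))
E
```

```text
clock: 6.7
tool_pos: [0.6221, 0.0206, 0.0454]
eef_rot: [0.006, 1.0, -0.0, 0.0]
contact_force: [-0.3, -3.6, 3.1]
opening: 0.008
clock: 7.2
tool_pos: [0.6221, 0.037, 0.0453]
eef_rot: [0.006, 1.0, -0.0, 0.0]
contact_force: [-0.4, -3.7, 2.2]
opening: 0.003
clock: 7.7
tool_pos: [0.622, 0.0529, 0.0452]
eef_rot: [0.005, 1.0, 0.0, -0.0]
contact_force: [-0.1, -3.3, 3.2]
opening: 0.006
stop outer y [0.20319374 0.2330154  0.23598413]
[297.78378378 235.32432432] 37 [[0.62469784 0.15609819 0.078     ]]
[296.92307692 244.56410256] 39 [[0.62398938 0.19072806 0.078     ]]
[285.15384615 335.        ] 13 [[0.62509663 0.44555853 0.078     ]]
```

```bash
python3 -m inch '[[0,0.1,0,0,0],[0,0.1,0,0,0],[0,0.08,0,0,0],[0,0.06,0,0,0],[0,0.06,0,0,0]]'
python3 -m inch '[[0,0.05,0,0,0],[0,0.05,0,0,0],[0,0.05,0,0,0]]'
python3 -m inch '[[0,0.03,0,0,0],[0,0.03,0,0,0]]'
```

```text
clock: 8.25
tool_pos: [0.622, 0.0625, 0.0452]
eef_rot: [0.006, 1.0, 0.0, -0.0]
contact_force: [-0.4, -4.2, 3.7]
opening: 0.005
clock: 8.55
tool_pos: [0.622, 0.0662, 0.0452]
eef_rot: [0.006, 1.0, 0.0, -0.0]
contact_force: [-0.8, -3.6, 2.3]
opening: 0.001
clock: 8.75
tool_pos: [0.622, 0.0677, 0.0452]
eef_rot: [0.006, 1.0, 0.0, -0.0]
contact_force: [0.6, -2.4, 3.0]
opening: 0.003
```

```bash
python3 -m inch '[[0,0.04,0,0,0],[0,0.04,0,0,0],[0,0.04,0,0,0]]'
python3 -m inch '[[0,0.03,0,0,0],[0,0.03,0,0,0]]'
```

```text
clock: 9.05
tool_pos: [0.622, 0.0693, 0.0453]
eef_rot: [0.006, 1.0, -0.001, -0.0]
contact_force: [0.3, -7.5, 4.0]
opening: 0.004
clock: 9.25
tool_pos: [0.622, 0.0694, 0.0453]
eef_rot: [0.006, 1.0, -0.002, -0.0]
contact_force: [-0.0, -9.5, 4.1]
opening: 0.007
```

```bash
python3 -m inch '[[0,0.03,0,0,0],[0,0,0,0,0],[0,0,0,0,0],[0,-0.1,0,0,0],[0,-0.3,0,0,0]]'
python3 -m inch '[[0,-1,0,0,0],[0,-0.4,0.5,0,0],[0,0,1,0,0],[0,0,1,0,0],[0,0,1,0,0]]'
python3 -m inch '[[-1,0,0,0,0],[-1,0,0,0,0],[-1,0,0,0,0],[-1,0,0,0,0],[-1,0,0,0,0]]'
python3 -m inch '[[-1,0,0,0,0],[-0.4,0,0,0,0],[0,0,0,0,0]]'
python3 - <<'E'
from h import *
s=snap('side'); t=snap('top')
cv2.imwrite('pics/s3.png',cv2.resize(np.vstack([s['pixels'][170:290,230:380],t['pixels'][150:250,205:355]]),None,fx=2.6,fy=2.6)[:,:,::-1])
for n,s,roi in(('top',t,(slice(150,260),slice(200,350))),('side',s,(slice(200,270),slice(270,370)))):
  hsv=cv2.cvtColor(s['pixels'],cv2.COLOR_RGB2HSV).astype(int); H,S=hsv[...,0],hsv[...,1]
  for nm,m,z in(('or',(H>4)&(H<18)&(S>110),.08),('red',((H<4)|(H>174))&(S>120),.034)):
    w=np.zeros(H.shape,bool); w[roi]=1
    k,l,st,c=cv2.connectedComponentsWithStats((m&w).astype(np.uint8))
    for i in range(1,k):
      if st[i,4]>8: print(n,nm,c[i].round(1),st[i].tolist(),plane(s,c[i],z).round(4), np.median(cloud(s,l==i),0).round(4))
E
```

```text
clock: 9.75
tool_pos: [0.6219, 0.065, 0.0451]
eef_rot: [0.005, 1.0, 0.001, 0.0]
contact_force: [0.4, -0.0, -0.2]
opening: 0.009
clock: 10.25
tool_pos: [0.6221, 0.0291, 0.1344]
eef_rot: [0.005, 1.0, 0.001, 0.0]
contact_force: [0.4, 0.0, 0.1]
opening: 0.006
clock: 10.75
tool_pos: [0.4964, 0.0291, 0.1336]
eef_rot: [0.005, 1.0, 0.001, 0.001]
contact_force: [0.1, -0.2, -0.5]
opening: 0.007
clock: 11.05
tool_pos: [0.4613, 0.0285, 0.1332]
eef_rot: [0.005, 1.0, 0.0, -0.0]
contact_force: [0.1, -0.3, 0.3]
opening: 0.006
top or [237.7 186.6] [234, 183, 8, 8, 49] [[0.6266 0.1724 0.08  ]] [0.6258 0.1718 0.0794]
top or [223.4 187. ] [220, 184, 8, 7, 49] [[0.6263 0.2075 0.08  ]] [0.6263 0.2083 0.0798]
top or [252.3 187.5] [249, 184, 8, 8, 48] [[0.6235 0.1364 0.08  ]] [0.6234 0.137  0.0803]
top or [267. 188.] [264, 185, 7, 7, 45] [[0.6215 0.1002 0.08  ]] [0.6214 0.1001 0.0804]
side or [301.4 221.5] [298, 219, 8, 6, 30] [[0.6195 0.1024 0.08  ]] [0.6202 0.1053 0.082 ]
side or [299.4 230.2] [296, 228, 8, 6, 32] [[0.6219 0.138  0.08  ]] [0.6215 0.1406 0.083 ]
side or [297.3 239.4] [294, 237, 8, 6, 38] [[0.6244 0.1739 0.08  ]] [0.6247 0.1763 0.082 ]
side or [296.3 248.9] [293, 246, 8, 7, 37] [[0.624  0.2086 0.08  ]] [0.6241 0.2111 0.0826]
```

View pics/s3.png

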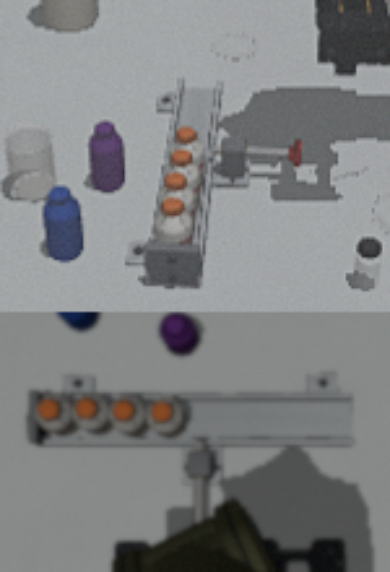

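The row is home and upright against the stop: the caps are 36 mm apart and the bolt's path is clear. Next I'll line up behind the bolt head.

```bash
python3 -m inch '[[0,1,0,0,0],[0,0.7,-0.5,0,0],[0,0,-1,0,0],[0,0,-1,0,0],[0,0,-1,0,0]]'
python3 -m inch '[[0,0,0,0,0],[0.5,0,0,0,0],[0.3,0,0,0,0],[0.15,0,0,0,0],[0.15,0,0,0,0]]'
python3 -m inch '[[0.2,0,0,0,0],[0.2,0,0,0,0],[0.2,0,0,0,0],[0.2,0,0,0,0],[0.2,0,0,0,0]]'
```

```text
clock: 11.65
tool_pos: [0.4643, 0.0713, 0.0442]
eef_rot: [0.005, 1.0, 0.001, 0.002]
contact_force: [-0.1, 1.3, -0.6]
opening: 0.006
clock: 12.15
tool_pos: [0.4904, 0.0704, 0.0459]
eef_rot: [0.006, 1.0, 0.0, 0.001]
contact_force: [-0.7, -0.3, 0.8]
opening: 0.007
clock: 12.65
tool_pos: [0.5145, 0.07, 0.0452]
eef_rot: [0.006, 1.0, -0.0, -0.0]
contact_force: [-1.3, -1.3, 0.1]
opening: 0.002
```

```bash
python3 -m inch '[[0.15,0,0,0,0],[0.15,0,0,0,0],[0.15,0,0,0,0],[0.15,0,0,0,0],[0.15,0,0,0,0]]'
python3 -m inch '[[0.08,0,0,0,0],[0.08,0,0,0,0],[0.06,0,0,0,0]]'
python3 -m inch '[[0.05,0,0,0,0],[0.05,0,0,0,0],[0.05,0,0,0,0]]'
```

```text
clock: 13.15
tool_pos: [0.5334, 0.0703, 0.0451]
eef_rot: [0.006, 1.0, -0.0, -0.0]
contact_force: [-2.5, -1.5, 0.3]
opening: 0.006
clock: 13.45
tool_pos: [0.5372, 0.0704, 0.0452]
eef_rot: [0.005, 1.0, -0.0, -0.002]
contact_force: [-7.1, -1.1, 4.7]
opening: 0.006
clock: 13.75
tool_pos: [0.5373, 0.0704, 0.0451]
eef_rot: [0.005, 1.0, -0.001, -0.005]
contact_force: [-13.7, -0.2, 11.1]
opening: 0.006
```

```bash
python3 -m inch '[[0,0,0,0,0],[0,0,0,0,0],[-0.3,0,0,0,0],[-1,0,0,0,0],[-1,0,0.5,0,0]]'
python3 -m inch '[[0,0,1,0,0],[0,0,1,0,0],[0,0,1,0,0],[0,-1,1,0,0],[-0.5,-1,1,0,0]]'
python3 -m inch '[[-0.5,-1,1,0,0],[0,-1,0,0,0],[0,-1,0,0,0],[0,0,0,0,0]]'
python3 - <<'E'
from h import *
s=snap('side'); t=snap('top')
cv2.imwrite('pics/s4.png',cv2.resize(np.vstack([s['pixels'][170:290,220:380],t['pixels'][130:250,200:360]]),None,fx=2.5,fy=2.5)[:,:,::-1])
for n,s,roi in(('top',t,(slice(150,260),slice(200,350))),('side',s,(slice(200,270),slice(270,370)))):
  hsv=cv2.cvtColor(s['pixels'],cv2.COLOR_RGB2HSV).astype(int); H,S=hsv[...,0],hsv[...,1]
  for nm,m,z in(('or',(H>4)&(H<18)&(S>110),.08),('red',((H<4)|(H>172))&(S>100),.034)):
    w=np.zeros(H.shape,bool); w[roi]=1
    k,l,st,c=cv2.connectedComponentsWithStats((m&w).astype(np.uint8))
    for i in range(1,k):
      if st[i,4]>8: print(n,nm,c[i].round(1),st[i].tolist(),plane(s,c[i],z).round(4))
E
```

```text
clock: 14.25
tool_pos: [0.4856, 0.0712, 0.0573]
eef_rot: [0.005, 1.0, 0.001, 0.001]
contact_force: [-0.3, -0.6, -0.6]
opening: 0.005
clock: 14.75
tool_pos: [0.4757, 0.0213, 0.1843]
eef_rot: [0.005, 1.0, 0.001, 0.003]
contact_force: [0.2, -0.3, 0.3]
opening: 0.003
clock: 15.15
tool_pos: [0.4611, -0.0581, 0.2084]
eef_rot: [0.009, 1.0, -0.001, 0.002]
contact_force: [-0.4, 0.4, -0.4]
opening: 0.002
top or [237.7 186.5] [234, 183, 8, 8, 48] [[0.6267 0.1723 0.08  ]]
top or [223.4 187. ] [220, 184, 8, 7, 49] [[0.6263 0.2075 0.08  ]]
top or [252.3 187.5] [249, 184, 8, 8, 48] [[0.6235 0.1364 0.08  ]]
top or [267. 188.] [264, 185, 7, 7, 45] [[0.6215 0.1002 0.08  ]]
top red [281.4 216.3] [277, 214, 10, 5, 39] [[0.554  0.0698 0.034 ]]
side or [301.3 221.3] [298, 219, 7, 6, 29] [[0.6199 0.1016 0.08  ]]
side or [299.4 230.2] [296, 228, 8, 6, 33] [[0.622  0.1382 0.08  ]]
side or [297.2 239.4] [294, 237, 8, 6, 34] [[0.6247 0.1739 0.08  ]]
side or [296.4 249. ] [293, 246, 8, 7, 39] [[0.6238 0.2089 0.08  ]]
side red [326.9 227.9] [325, 223, 4, 10, 27] [[0.5525 0.068  0.034 ]]
```

View pics/s4.png

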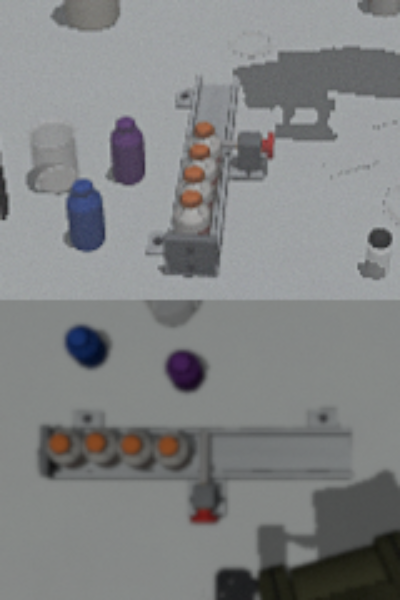

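```bash
python3 - <<'E'
from h import *
t=dict(np.load('/tmp/top.npz')); a=cv2.imread('pics/top0.png')[:,:,::-1]
def back(im,lo,hi):
    d=(im[lo:hi,278:285,0].astype(float)-im[lo:hi,278:285,1]).mean(1); d=np.clip(d-d.min(),0,None); return d.round(0),(d*np.arange(lo,hi)).sum()/d.sum()
for im,lo,hi in((a,226,242),(t['pixels'],209,225)):
    d,c=back(im,lo,hi); print(d,c,plane(t,[281.3,c],.04).round(4))
g=t['pixels'].mean(2); print('nose col',[(v,int(g[v,276:288].min()),g[v,276:288].round().astype(int).tolist()) for v in range(176,202,2)])
# bystanders moved?
A=a[100:300,190:450].astype(int).sum(2);B=t['pixels'][100:300,190:450].astype(int).sum(2)
for n,(u,v) in dict(vial=(222,261),redcap=(432,279),beaker=(269,129)).items():
    p=a[v-14:v+14,u-14:u+14].astype(np.float32).mean(2);q=t['pixels'][v-14:v+14,u-14:u+14].astype(np.float32).mean(2)
    print(n,cv2.phaseCorrelate(p,q))
E
```

```text
[ 2.  2.  1.  2.  9. 29. 50. 60. 73. 65. 31.  5.  1.  0.  0.  0.] 233.43579766536965 [[0.5101 0.0699 0.04  ]]
[ 1.  0.  0.  4. 23. 55. 67. 75. 81. 56. 18.  3.  0.  0.  0.  0.] 215.98185185185184 [[0.5544 0.0694 0.04  ]]
nose col [(176, 133, [134, 135, 136, 134, 135, 134, 134, 134, 135, 134, 133, 135]), (178, 133, [134, 135, 135, 135, 135, 134, 134, 133, 134, 136, 135, 134]), (180, 121, [123, 122, 123, 124, 122, 123, 122, 123, 122, 123, 123, 122]), (182, 96, [106, 106, 107, 103, 97, 96, 100, 99, 103, 107, 106, 106]), (184, 68, [69, 79, 96, 96, 93, 100, 94, 81, 80, 95, 101, 101]), (186, 66, [67, 74, 89, 102, 98, 99, 94, 81, 88, 110, 117, 117]), (188, 59, [59, 70, 85, 102, 99, 100, 94, 81, 89, 111, 117, 117]), (190, 52, [52, 61, 85, 102, 99, 100, 94, 80, 87, 110, 116, 117]), (192, 58, [58, 85, 106, 109, 102, 100, 93, 79, 89, 110, 118, 119]), (194, 75, [76, 108, 117, 111, 102, 101, 92, 78, 88, 111, 119, 119]), (196, 74, [108, 116, 117, 111, 101, 102, 93, 74, 74, 94, 114, 120]), (198, 75, [113, 113, 110, 98, 98, 101, 92, 75, 76, 93, 111, 115]), (200, 71, [106, 106, 105, 103, 101, 102, 91, 72, 78, 99, 106, 108])]
vial ((0.0014991157165020752, 0.02257905988662756), 0.9611377599504259)
redcap ((0.05590856679802236, -0.007979350944870234), 0.9792889886432223)
beaker ((0.05210558875340432, -0.04916478755418474), 0.9763213952382406)
```

```bash
python3 - <<'E'
from h import *
t=dict(np.load('/tmp/top.npz')); g=t['pixels'].astype(float).mean(2)
print('wall profile cols 300-325'); 
for v in range(176,206): print(v, g[v,300:325].mean().round(0), g[v,280:283].mean().round(0), plane(t,[281,v],.02)[0,0].round(4), plane(t,[281,v],.039)[0,0].round(4))
P=cloud(t)
for lo,hi in((-.08,0.),(.0,.05)):
  m=P[(P[:,1]>lo)&(P[:,1]<hi)&(P[:,0]>.56)&(P[:,0]<.68)&(P[:,2]>.014)&(P[:,2]<.03)]; print(np.histogram(m[:,0],bins=np.arange(.58,.665,.003)))
# stop plate and guide block extents
m=P[(P[:,2]>.03)&(P[:,1]>.222)&(P[:,1]<.245)&(P[:,0]>.57)&(P[:,0]<.67)&(P[:,2]<.06)];print('plate',m.min(0),m.max(0))
m=P[(P[:,2]>.041)&(P[:,1]>.05)&(P[:,1]<.09)&(P[:,0]>.55)&(P[:,0]<.6)];print('block',m.min(0),m.max(0),m.mean(0))
m=P[(P[:,2]>.03)&(P[:,1]>.062)&(P[:,1]<.078)&(P[:,0]>.59)&(P[:,0]<.68)];print('rod',m.min(0),m.max(0))
E
```

```text
wall profile cols 300-325
176 133.0 134.0 0.6603 0.6572
177 132.0 134.0 0.6576 0.6546
178 133.0 134.0 0.655 0.652
179 131.0 133.0 0.6524 0.6494
180 123.0 122.0 0.6497 0.6468
181 110.0 99.0 0.6471 0.6442
182 108.0 98.0 0.6444 0.6417
183 91.0 96.0 0.6418 0.6391
184 102.0 96.0 0.6392 0.6365
185 117.0 97.0 0.6365 0.6339
186 120.0 97.0 0.6339 0.6313
187 120.0 97.0 0.6313 0.6287
188 120.0 97.0 0.6287 0.6262
189 119.0 97.0 0.626 0.6236
190 119.0 98.0 0.6234 0.621
191 119.0 98.0 0.6208 0.6184
192 120.0 98.0 0.6182 0.6158
193 121.0 98.0 0.6155 0.6133
194 121.0 98.0 0.6129 0.6107
195 121.0 99.0 0.6103 0.6081
196 122.0 99.0 0.6077 0.6056
197 112.0 99.0 0.6051 0.603
198 99.0 97.0 0.6025 0.6004
199 110.0 99.0 0.5999 0.5978
200 112.0 98.0 0.5972 0.5953
201 104.0 97.0 0.5946 0.5927
202 125.0 92.0 0.592 0.5902
203 134.0 79.0 0.5894 0.5876
204 134.0 76.0 0.5868 0.585
205 134.0 76.0 0.5842 0.5825
(array([ 0,  0,  0,  0, 13, 41,  6,  0,  0,  0,  0,  0,  0,  0,  0,  0,  0,
        0,  0, 20, 33, 34,  1,  0,  0,  0,  0,  0]), array([0.58 , 0.583, 0.586, 0.589, 0.592, 0.595, 0.598, 0.601, 0.604,
       0.607, 0.61 , 0.613, 0.616, 0.619, 0.622, 0.625, 0.628, 0.631,
       0.634, 0.637, 0.64 , 0.643, 0.646, 0.649, 0.652, 0.655, 0.658,
       0.661, 0.664]))
(array([ 0,  0,  0,  0,  0, 18, 19,  0,  0,  0,  0,  0,  0,  0,  0,  0,  0,
        0,  0,  0, 18, 21, 17,  0,  0,  0,  0,  0]), array([0.58 , 0.583, 0.586, 0.589, 0.592, 0.595, 0.598, 0.601, 0.604,
       0.607, 0.61 , 0.613, 0.616, 0.619, 0.622, 0.625, 0.628, 0.631,
       0.634, 0.637, 0.64 , 0.643, 0.646, 0.649, 0.652, 0.655, 0.658,
       0.661, 0.664]))
plate [0.59852583 0.22414247 0.03087115] [0.64926636 0.23808879 0.05277102]
block [0.55118515 0.05737943 0.04100043] [0.59244927 0.08021234 0.05046774] [0.56964619 0.0695833  0.04401438]
rod [0.5900453  0.06427526 0.03130587] [0.63962715 0.0728671  0.04209135]
```

```bash
python3 -c "
from plant import r
print(r.get_state()['clock'],abs(r.get_state()['qd']).max()); print(r.finish_job())"
```

```text
15.25 0.02799052069531505
the job is handed in; nothing more can be done
None
```

I pushed the whole row home against the end stop, then pushed the keeper bolt in until it stalled. I retracted the arm and handed the job in at 15.3 s; no verdict was reported.

- **Row:** I pushed the tail bottle low with the closed fingers. The push took about 3–4 N, and at the stop the wrist read 9.5 N with no further movement. In the last pictures all four bottles stand upright, 35–37 mm apart. The front cap is at y ≈ 0.208 and the tail at y ≈ 0.101, in line with the estimated home places.
- **Bolt:** It stopped moving at 13.7 N, well above its roughly 1.5 N friction. The finger position then matched the fully-in head position, and the rod's nose (x ≈ 0.640) matches the far inner wall.
- **Check that disagreed:** The colour measurement of the red head gave only about 44 mm of travel instead of 50 mm. It read about 10 mm off the expected drawn-back position at the start and about 4 mm off at the end. I trusted the stall, the finger position and the nose position instead.
- **Others:** The redcap, vial and beaker moved by less than 0.1 pixel, and the arm ended clear of everything.

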